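# Slide the check blade into the nutrient meter

## Task

The nutrient meter beside the seedling tub has to be checked: take the check blade with the red handle out of its rack and slide it, flat and tip first, into the slot in the meter's front until the meter's front face falls on the blade's yellow band, then let go and leave it lying there. In the rack the handle can be taken only front and back, and at the meter only by its two sides, so set the blade down on the table on the way and take it again. Leave the other blades, the spray bottle, the jar and the pots where they are.

Things in the scene. Friction and masses are not known exactly. Their poses are not given: they have to be found in the camera images.
- red_blade: Loose check blade: flat metal blade 105 x 28 x 5 mm with a red upright handle block 26 (x) x 30 (y) mm, its top 60 mm above the blade's underside. Origin: blade's underside below the handle's centre; +x to the tip, z up. Blade from x = -20 to 85 mm, handle from -13 to 13, yellow band from 16 to 26 mm.
- red_blade_tip (a point): Middle of the red blade's tip, on its underside (x = 85 mm of the blade); axes as the blade's.
- meter: Nutrient meter, fixed: white box 120 (x) x 110 (y) x 82 (z) mm, dark screen and three round keys on top; origin under the box's centre, on the table. +x points into the meter, front face at x = -60 mm. In front of the slot a blue sill 56 mm wide reaches out to x = -111 mm, its top 20 mm above the table, level with the slot's floor.
- meter_slot (a point): Middle of the slot's lower edge in the meter's front face, 20 mm above the table. The slot is horizontal, 34 mm wide (y), 9 mm high and 100 mm deep along +x (into the meter, level). Right depth: tip 59 to 69 mm inside (at 64 the face is on the band's middle, 8 mm short of the handle).
- rack: Black blade rack, fixed: base plate 130 (x) x 136 (y) x 10 mm, origin under its centre. Blades lie on the plate in lanes at y = -44, 0, 44 mm (red in any of them), tips to +x, handles near x = -35 mm. Dividers 4 mm thick at y = -66, -22, 22, 66 mm, x = -55 to -15 mm, up to 69 mm above the table, leave 5 mm on either side of a handle.
- blue_blade: Loose check blade: flat metal blade 105 x 28 x 5 mm with a blue upright handle block 26 (x) x 30 (y) mm, its top 60 mm above the blade's underside. Origin: blade's underside below the handle's centre; +x to the tip, z up. Blade from x = -20 to 85 mm, handle from -13 to 13, yellow band from 16 to 26 mm.
- green_blade: Loose check blade: flat metal blade 105 x 28 x 5 mm with a green upright handle block 26 (x) x 30 (y) mm, its top 60 mm above the blade's underside. Origin: blade's underside below the handle's centre; +x to the tip, z up. Blade from x = -20 to 85 mm, handle from -13 to 13, yellow band from 16 to 26 mm.
- spray_bottle: Spray bottle with yellow head, loose, standing; 72 mm in diameter, 247 mm tall, the head 75 mm long; origin under its centre.
- feed_jar: Jar with a green lid, loose, standing; 64 mm in diameter, 95 mm tall; origin under its centre.
- seed_pot: Terracotta pot with a seedling, loose, standing; 76 mm in diameter at the rim, 65 mm tall, the plant up to 115 mm; origin under its centre.
- plug_cup: Small black plug cup with a seedling, loose, standing; 48 mm in diameter at the rim, 40 mm tall, the plant up to 70 mm; origin under its centre.
Things that resemble listed ones, but are neither listed nor needed, are in the scene too. Leave any pink look-alike of the rack alone.

How it is judged:
On the way, in this order (a step that is already met when the one before it is completed fails the run):
1. the red blade is lifted out of the rack (distance between red_blade and rack above 0.09 m), for 0.1 s.
2. the red blade lies on the table, away from the rack, let go (height (world z) of red_blade below 0.006 m and distance between red_blade and rack above 0.09 m and angle between red_blade's own z axis and vertical below 0.1 rad and contact force between red_blade and the fingers below 0.1 N), for 0.1 s.
3. the red blade's tip is inside the meter's slot (x of red_blade_tip in the frame of meter_slot between 0.01 and 0.08 m and y of red_blade_tip in the frame of meter_slot between -0.008 and 0.008 m and z of red_blade_tip in the frame of meter_slot between -0.004 and 0.008 m), for 0.1 s.
At the end, for the whole second after the job is handed in: The red-handled blade lies flat (within 0.1 rad) and straight (within 0.15 rad) in the meter's slot, tip first, its tip 58 to 70.5 mm inside the front face (the face on the yellow band), released and at rest; the other two blades, the bottle, jar, pot and plug cup within 20 mm of where it started (x of red_blade_tip in the frame of meter_slot between 0.058 and 0.0705 m and y of red_blade_tip in the frame of meter_slot between -0.008 and 0.008 m and z of red_blade_tip in the frame of meter_slot between -0.003 and 0.006 m and angle between the x axis of red_blade and the x axis of meter, either way round below 0.15 rad and angle between red_blade's own z axis and vertical below 0.1 rad and linear speed of red_blade below 0.02 m/s and contact force between red_blade and the fingers below 0.1 N and not (distance of blue_blade from where it was at the start of the episode above 0.02 m) and not (distance of green_blade from where it was at the start of the episode above 0.02 m) and not (distance of spray_bottle from where it was at the start of the episode above 0.02 m) and not (distance of feed_jar from where it was at the start of the episode above 0.02 m) and not (distance of seed_pot from where it was at the start of the episode above 0.02 m) and not (distance of plug_cup from where it was at the start of the episode above 0.02 m)); the robot touches nothing.
It fails at once if another blade in the rack is moved by more than 20 mm (distance of any of blue_blade, green_blade from where it was at the start of the episode above 0.02 m).
It fails at once if the bottle, the jar, the pot or the cup is moved by more than 20 mm (distance of any of spray_bottle, feed_jar, seed_pot, plug_cup from where it was at the start of the episode above 0.02 m).
It also fails if it takes over 64 s, if anything falls off the work surface, if the arm or the gripper's body presses on something with over 40 N, if the wrist force passes 120 N, or if a joint passes its speed limit or range.

## Robot

A 7-joint arm with a two-finger parallel gripper is mounted at the origin on the work surface. World frame = base frame: x ahead of the robot, y to its left, z up, the work surface at z = 0. Lengths are in m, angles in rad, forces in N, time in s.
With the tool pointing down it reaches from about 0.4 to 0.85 m from the base axis. Payload 10.4 kg.
Tool frame: the origin (TCP) lies on the centre line of the jaws, within the pads' length; the fingertips stand 11 mm ahead of it and the grasp point (between the pads) lies 8 mm behind it; z points along the fingers, y is the line along which they close (so a half turn about z gives the same grasp; the last joint's range is limited). The gripper opens to 87 mm and grips with 3 to 60 N. Pads are 19 mm wide; open, the fingers measure 117 mm over their backs; the gripper's body (75 mm by 190 mm) begins 51 mm behind the grasp point.
Start: joints at [-1.306, 0.332, -0.065, 1.46, 0.022, 1.35, -0.088], TCP at [0.177, 0.599, 0.234] pointing down, gripper open.
Joint ranges: [-2.6, 2.6], [-0.5, 2.12], [-1.47, 1.34], [0.16, 2.42], [-1.27, 4.41], [0.06, 2.06], [-2.6, 2.6]. Speed limits (rad/s): [2.22, 2.22, 2.79, 2.79, 3.14, 3.14, 3.14].

## Interface

Orientations are given as a unit quaternion [x, y, z, w].
In Python, from bench import r gives the robot as it stands.
- The arm moves only by the shell command python3 -m pendant 'ROWS' [OPENING] [FORCE]. ROWS is JSON, a list of rows, each a list of 4 numbers: the shift along the tool's x, y, z in m, then the turn about the tool's z in rad. A call has 1 to 8 rows; each row shifts and turns the commanded pose from where the row before left it, along the tool's axes as they then stand; what a row does not reach is not made up. A row lasts 1/12 s, in which the tool goes at most 41.7 mm and 7.16 degrees, less where a joint would pass 70% of its speed; a pose out of reach is approached as far as the arm can. A call with a gripper value outside its range is refused whole. OPENING is the opening, from 0 (shut) to 1 (fully open), set as the call begins (- or left out, the last holds). The fingers move at their own pace and stop on an object; FORCE is the grip in N (left out, the last holds). Time passes only in rows, so rows that do not move let the fingers close. It gives the time, the measured TCP pose, the force, the opening and the grip force at its end, in the units of the state.
- r.read_state(): the state, without advancing time (a new reading comes with each control period).
- r.camera(name): name is "side" or "top"; returns a dict with "img" (384x512x3 uint8, red, green, blue), "camera_matrix" (3x3 intrinsics, pixels), "xyz" and "attitude" of the camera in the world. Camera axes: x right, y down, z forward; pixel columns grow to the right and rows downward; lengths in m; the calibration is good to about 2 mm. A picture is of the moment at which its call begins. There is no depth.
- r.close_job(): hands the job in; it is judged then, once.
Trained networks look in the newest picture that a camera, given by its name, has taken for a name from the list of things; names that differ only in an ending like _2 or _b are one class to them, and where a whole thing is asked for, a point or a joint stands for the part that bears it (a point fixed in the world has none). Each returns a list of dicts, best first, with "score" (0 to 1); they miss things now and then, are a little off and sometimes report something else, mostly with a low value. They report only what shows in the picture. A call takes as long as a camera call. They do not tell look-alikes from the thing itself.
- r.outline_of(thing, camera): "mask" (384x512 bool, what is visible of it) and "bbox" ([centre column, centre row, width, height] in pixels, round what is visible of it).
The state is a dict: "time": time; "joint_positions": joint angles; "joint_vel": joint speeds; "joint_torque": joint torques, N m; "ee_pos": TCP position; "eef_rot": TCP orientation; "ft_force": force on the tool from outside, world axes, zero at the start; "torque": the same for the moment, N m; "width": finger opening in m; "grip_force": force on a finger pad.
Only numpy, scipy, OpenCV 4.12 (cv2) and the standard library are available. Lean on these libraries where they do the work, as an engineer would, in place of code of your own. Each camera call takes 0.05 s, during which the arm holds its last target. There are 200 camera calls.

## Working session

There is one attempt and no reset: what is moved stays moved. The work goes in short steps, Python scripts to look and compute and a shell command to move; the robot and the scene stay as the last step left them, time stands still between calls to the robot, and variables do not carry over. Pictures are saved under pics/ and viewed, at most 10 in all, crops included, and the job is handed in when it is done.

```bash
ls; mkdir -p pics
python3 - <<'E'
from bench import r
import cv2
for c in("side","top"):
    d=r.camera(c); cv2.imwrite(f"pics/{c}0.png",cv2.cvtColor(d["img"],cv2.COLOR_RGB2BGR))
    print(c,d["camera_matrix"],d["xyz"],d["attitude"])
    for t in("red_blade","rack","meter","blue_blade","green_blade"):
        print(t,[(round(o["score"],2),[int(v) for v in o["bbox"]]) for o in r.outline_of(t,c)][:4])
print(r.read_state())
E
```

```text
pics
side [[389.70115148   0.         248.82418621]
 [  0.         389.70115148 193.16819265]
 [  0.           0.           1.        ]] [-0.00226205 -0.80375113  0.97684813] [ 0.87751356 -0.27005006  0.12100821 -0.37735917]
red_blade [(0.73, [309, 243, 26, 15]), (0.51, [302, 234, 28, 18])]
rack [(0.62, [311, 245, 58, 47]), (0.6, [361, 283, 62, 62])]
meter [(0.86, [223, 156, 44, 35]), (0.71, [318, 310, 27, 34]), (0.69, [311, 246, 61, 47])]
blue_blade [(0.58, [308, 242, 27, 18])]
green_blade [(0.67, [316, 252, 32, 18]), (0.62, [223, 158, 47, 40])]
top [[378.31624236   0.         253.34900974]
 [  0.         378.31624236 196.00459313]
 [  0.           0.           1.        ]] [0.34583021 0.01148175 1.39892942] [-0.69896073  0.71190776 -0.05146522  0.04463831]
red_blade [(0.76, [316, 174, 12, 29])]
rack [(0.77, [325, 174, 38, 30])]
meter [(0.65, [189, 183, 37, 49])]
blue_blade [(0.54, [327, 174, 9, 29])]
green_blade [(0.48, [338, 175, 14, 27])]
{'time': 0.6, 'joint_positions': array([-1.30558908,  0.33219078, -0.06469633,  1.46006732,  0.02158679,
        1.34991355, -0.08850859]), 'joint_vel': array([ 1.53625402e-03, -1.21054739e-04,  9.41289377e-04,  5.24080218e-04,
        1.23708977e-03,  1.99630643e-04,  7.56206495e-05]), 'joint_torque': array([-1.25287614e-03, -6.22758293e+01,  2.38150684e-02, -3.89985001e+01,
       -6.11463259e-02,  3.15162668e-02,  5.03075341e-05]), 'ee_pos': array([0.1773952 , 0.59932817, 0.23359689]), 'eef_rot': array([ 1.43413602e-01,  9.89662839e-01,  5.85349835e-05, -8.01321131e-06]), 'ft_force': array([-0.23629615, -0.36542303,  0.44693939]), 'torque': array([-0.02441526,  0.00310087,  0.05778721]), 'grip_force': 0.0, 'width': 0.08709639833415155}
```

Run:
```python
import cv2
for c in("side","top"):
    i=cv2.imread(f"pics/{c}0.png"); cv2.imwrite(f"pics/{c}0b.png",cv2.resize(i,(800,600),interpolation=cv2.INTER_CUBIC))
```

```text
(no output)
```

View pics/side0b.png

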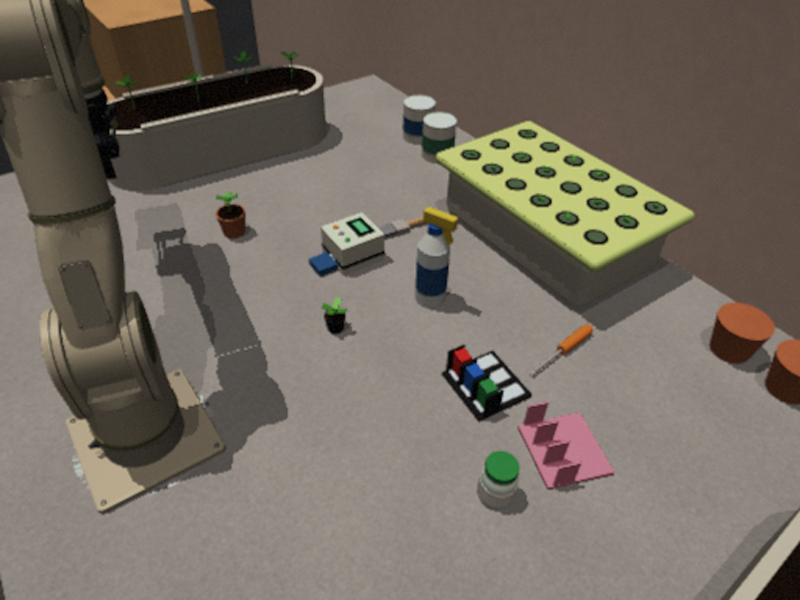

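View pics/top0b.png

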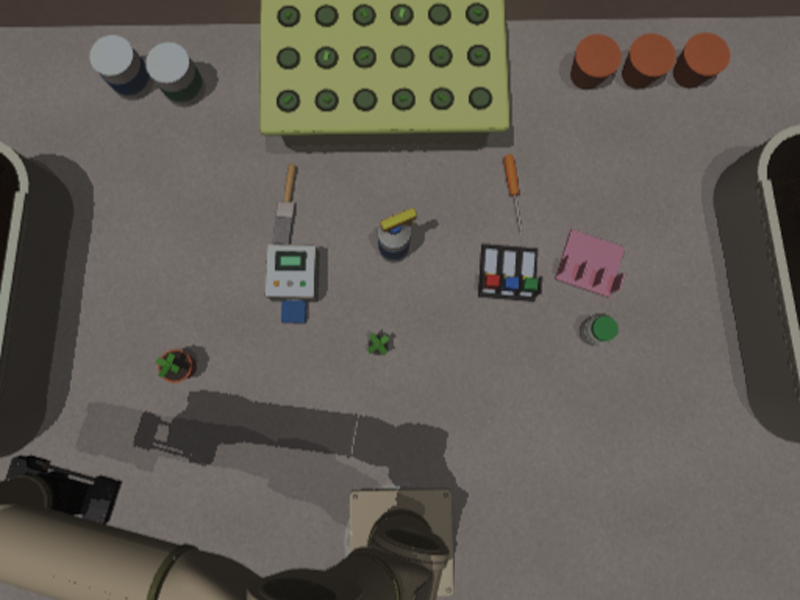

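The pictures show the black rack with red/blue/green handles (top view 800-px scale: red 492,280; blue 512,283; green 531,284) and the meter at (291,270) with its blue sill at (293,311). The spray bottle is at (395,238), the plug cup at (378,343) and the jar at (600,330).
Candidates for the target: the red handle (492,280), blue (512,283), green (531,284), the pink rack (590,265, no red blade) and the spatula (285,210). By its colour it is the red one, in the rack's left lane.

```bash
cat > h.py <<'E'
import numpy as np,cv2
from scipy.spatial.transform import Rotation as R
from scipy.optimize import minimize
from bench import r
S=6
def cap(c,name=None):
    d=r.camera(c)
    if name: cv2.imwrite(f"pics/{name}.png",cv2.cvtColor(d["img"],cv2.COLOR_RGB2BGR))
    return d
def proj(d,P):
    q=R.from_quat(d["attitude"]).inv().apply(np.atleast_2d(P)-d["xyz"])@np.array(d["camera_matrix"]).T
    return q[:,:2]/q[:,2:]
def ray(d,uv,z):
    v=R.from_quat(d["attitude"]).apply(np.linalg.inv(d["camera_matrix"])@np.array([*uv,1.]))
    return np.array(d["xyz"])+v*(z-d["xyz"][2])/v[2]
def colmask(d,lo,hi,roi=None,sat=90,vmin=40):
    h=cv2.cvtColor(d["img"],cv2.COLOR_RGB2HSV)
    H=h[...,0].astype(int); m=((H>=lo)&(H<=hi)) if lo<=hi else ((H>=lo)|(H<=hi))
    m&=(h[...,1]>sat)&(h[...,2]>vmin)
    if roi:
        k=np.zeros_like(m);k[roi[1]:roi[3],roi[0]:roi[2]]=1;m&=k
    return m
def box(x0,x1,y0,y1,z0,z1): return np.array([[x,y,z] for x in(x0,x1) for y in(y0,y1) for z in(z0,z1)],float)
HANDLE=box(-.013,.013,-.015,.015,.005,.060)
def place(P,x,y,yaw,z=0): return R.from_euler('z',yaw).apply(P)+[x,y,z]
def sil(d,P,shape):
    u=(proj(d,P)+.5)*S-.5; m=np.zeros((shape[0]*S,shape[1]*S),np.uint8)
    cv2.fillConvexPoly(m,cv2.convexHull(np.round(u).astype(np.int32)),255)
    return cv2.resize(m,(shape[1],shape[0]),interpolation=cv2.INTER_AREA)/255.
def fit(obs,P,p0,z,fixyaw=None):
    """obs: [(cam,mask)]"""
    def f(p):
        yaw=p[2] if fixyaw is None else fixyaw
        return sum(np.abs(sil(d,place(P,p[0],p[1],yaw,z),m.shape)-m).sum()/m.sum() for d,m in obs)
    p0=np.array(p0 if fixyaw is None else p0[:2],float)
    st=np.vstack([p0]+[p0+e for e in np.diag([.012,.012,.15][:len(p0)])])
    o=minimize(f,p0,method='Nelder-Mead',options=dict(initial_simplex=st,xatol=1e-4,fatol=1e-4,maxiter=200))
    return o.x,o.fun
E
python3 - <<'E'
from h import *
T=cap("top");Sd=cap("side")
print(T["camera_matrix"][0,0])
s=512/800
# rough rays
for n,uv,z in(("red",(492,280),.07),("meter",(291,270),.082),("bottle",(395,245),.1),("cup",(378,343),.05),("jar",(603,328),.09),("pot",(174,365),.06)):
    print(n,ray(T,(uv[0]*s,uv[1]*s),z).round(3))
rt=ray(T,(492*s,280*s),.07)
for n,lo,hi,roi in(("red",170,8,(295,150,355,200)),("blue",100,130,(295,150,355,200)),("green",45,85,(295,150,355,200))):
    m=colmask(T,lo,hi,roi)
    ms=colmask(Sd,lo,hi,(280,215,345,270))
    c=np.argwhere(m).mean(0)[::-1]; p=ray(T,c,.06)
    print(n,m.sum(),ms.sum(),p.round(3))
    for ob in([(T,m)],[(Sd,ms)],[(T,m),(Sd,ms)]):
        x,fv=fit(ob,HANDLE,[p[0],p[1],0.],.01); print("  ",x.round(4),round(fv,3))
# sill
SILL=box(-.111,-.06,-.028,.028,0,.02)
m=colmask(T,100,130,(170,185,210,215)); ms=colmask(Sd,100,130,(190,150,222,180))
c=np.argwhere(m).mean(0)[::-1]; p=ray(T,c,.02)
print("sill",m.sum(),ms.sum(),p.round(3))
for ob in([(T,m)],[(Sd,ms)],[(T,m),(Sd,ms)]):
    x,fv=fit(ob,SILL,[p[0]+.085,p[1],0.],0); print("  ",x.round(4),round(fv,3))
# meter body: outline from network
BOX=box(-.06,.06,-.055,.055,0,.082)
o=[]
for c,d in(("top",T),("side",Sd)):
    k=r.outline_of("meter",c)[0]; print(c,k["bbox"]); o.append((d,k["mask"]))
for c,d,roi in(("top",T,(160,145,215,205)),("side",Sd,(190,125,255,180))):
    pass
E
python3 - <<'E'
import cv2
i=cv2.imread("pics/top0.png")[140:220,160:360]; cv2.imwrite("pics/crop1.png",cv2.resize(i,(800,320),interpolation=cv2.INTER_CUBIC))
E
```

```text
378.3162423603744
red [ 0.584 -0.224  0.07 ]
meter [0.613 0.233 0.082]
bottle [ 0.663 -0.003  0.1  ]
cup [0.446 0.039 0.05 ]
jar [ 0.468 -0.464  0.09 ]
pot [0.405 0.498 0.06 ]
red 85 212 [ 0.584 -0.225  0.06 ]
   [ 0.5862 -0.226   0.0126] 0.186
   [ 0.5874 -0.2147 -0.082 ] 0.709
   [ 0.5847 -0.2244 -0.0503] 1.122
blue 73 141 [ 0.578 -0.269  0.06 ]
   [ 0.5807 -0.2707  0.0737] 0.41
   [ 0.5803 -0.2628 -0.1059] 0.539
   [ 0.5788 -0.2667  0.0476] 1.178
green 61 136 [ 0.577 -0.314  0.06 ]
   [ 0.5797 -0.318   0.0821] 0.726
   [ 0.578  -0.3026  0.7064] 0.565
   [ 0.5756 -0.3104  0.0353] 1.59
sill 208 157 [0.528 0.238 0.02 ]
   [ 0.6149  0.2392 -0.0053] 0.142
   [ 0.6143  0.2427 -0.0235] 0.268
   [ 0.6139  0.2383 -0.0245] 0.45
top [189.6, 183.1, 34.0, 48.1]
side [224.1, 157.5, 47.8, 39.2]
```

View pics/crop1.png

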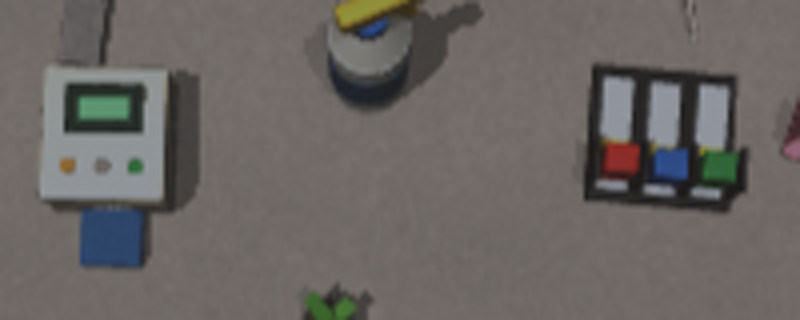

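The crop confirms the choice: red handle at crop (621,160), in the left lane, in the rack with three bright blades and its row of handles tilted by about -0.08 rad. I estimate red at (0.585, -0.225), z 0.07 at the top, and the meter at (0.614, 0.239). Moving now.

```bash
python3 -m pendant '[[-0.027,-0.029,0,0],[-0.027,-0.029,0,0],[-0.027,-0.029,0,0],[-0.027,-0.029,0,0],[-0.027,-0.029,0,0],[-0.027,-0.029,0,0],[-0.027,-0.029,0,0],[-0.027,-0.029,0,0]]' 1 20
```

```text
time: 1.47
ee_pos: [0.3191, 0.3137, 0.2337]
eef_rot: [0.143, 0.99, 0.0, 0.0]
ft_force: [1.6, 0.9, 0.1]
width: 0.0872
grip_force: 0.0
```

```bash
python3 -m pendant '[[-0.027,-0.029,0,0],[-0.027,-0.029,0,0],[-0.027,-0.029,0,0],[-0.027,-0.029,0,0],[-0.027,-0.029,0,0],[-0.027,-0.029,0,0],[-0.027,-0.029,0,0],[-0.027,-0.029,0,0]]'
```

```text
time: 2.13
ee_pos: [0.4604, 0.0298, 0.234]
eef_rot: [0.143, 0.99, 0.0, 0.0]
ft_force: [1.6, 0.7, 0.4]
width: 0.0871
grip_force: 0.0
```

```bash
python3 -m pendant '[[-0.027,-0.029,0,0],[-0.027,-0.029,0,0],[-0.027,-0.029,0,0],[-0.027,-0.029,0,0],[-0.027,-0.029,0,0],[-0.027,-0.029,0,0],[-0.027,-0.029,0,0],[0,0,0,0]]'; python3 -m pendant '[[0,0,0,0.124],[0,0,0,0.124],[0,0,0,0.124],[0,0,0,0.124],[0,0,0,0.124],[0,0,0,0.124],[0,0,0,0.124],[0,0,0,0.124]]';python3 -m pendant '[[0,0,0,0.124],[0,0,0,0.124],[0,0,0,0.124],[0,0,0,0],[0,0,0,0]]'
```

```text
time: 2.8
ee_pos: [0.5835, -0.2242, 0.2321]
eef_rot: [0.147, 0.989, -0.003, -0.001]
ft_force: [-0.9, -1.5, -0.4]
width: 0.087
grip_force: 0.0
time: 3.47
ee_pos: [0.5836, -0.2163, 0.2336]
eef_rot: [0.599, 0.8, 0.0, -0.0]
ft_force: [-0.3, 0.5, 0.4]
width: 0.0872
grip_force: 0.0
time: 3.88
ee_pos: [0.5836, -0.2163, 0.2334]
eef_rot: [0.734, 0.679, -0.0, -0.0]
ft_force: [0.0, -0.5, 0.2]
width: 0.0871
grip_force: 0.0
```

```bash
python3 -m pendant '[[-0.0086,0.002,0.03,0],[0,0,0.035,0],[0,0,0.035,0],[0,0,0.025,0],[0,0,0,0],[0,0,0,0]]'
python3 - <<'E'
from h import *
d=cap("side","s1"); cv2.imwrite("pics/s1c.png",cv2.cvtColor(cv2.resize(d["img"][170:290,240:400],(800,600),interpolation=cv2.INTER_CUBIC),cv2.COLOR_RGB2BGR))
E
```

```text
time: 4.38
ee_pos: [0.5844, -0.2251, 0.1083]
eef_rot: [0.734, 0.679, -0.0, -0.001]
ft_force: [0.6, -0.5, 0.2]
width: 0.0872
grip_force: 0.0
```

View pics/s1c.png

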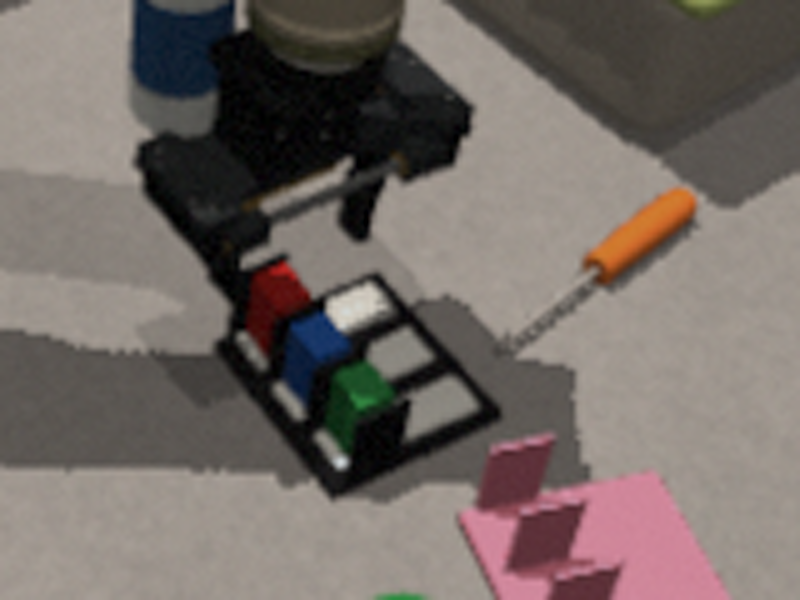

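The side crop shows the open fingers' tips at crop (228,290) and (360,235), with the red handle's top at about (280,280) between and below them.

Run:
```python
from h import *
d=cap("side")
f=lambda P:((proj(d,P)[0]-[240,170])*5).round(0)
print("tipmid",f([.5844,-.2251,.0973]),"tips",f([.5844-.043,-.2251+.0034,.0973]),f([.5844+.043,-.2251-.0034,.0973]))
for y in(-.22,-.225,-.23): print("handle top",y,f([.585,y,.07]))
print("corners",[f(p) for p in place(HANDLE,.585,-.225,-.08,.01)[1::2]])
m=colmask(d,170,8,(285,215,305,245)); print(np.argwhere(m).mean(0),m.sum())
```

```text
tipmid [288. 256.] tips [229. 282.] [345. 231.]
handle top -0.22 [279. 281.]
handle top -0.225 [284. 286.]
handle top -0.23 [290. 291.]
corners [array([281., 309.]), array([254., 278.]), array([316., 294.]), array([288., 263.])]
[229.58955224 294.17910448] 134
```

```bash
python3 -m pendant '[[0.001,0,0.025,0],[0,0,0.025,0],[0,0,0.016,0],[0,0,0,0]]'; python3 -m pendant '[[0,0,0,0],[0,0,0,0],[0,0,0,0],[0,0,0,0],[0,0,0,0],[0,0,0,0],[0,0,0,0],[0,0,0,0]]' 0 25
```

```text
time: 4.82
ee_pos: [0.5845, -0.2236, 0.0414]
eef_rot: [0.735, 0.678, -0.0, -0.001]
ft_force: [-0.0, 0.0, -0.0]
width: 0.0866
grip_force: 0.0
time: 5.48
ee_pos: [0.5849, -0.2242, 0.0426]
eef_rot: [0.735, 0.678, 0.0, -0.0]
ft_force: [0.1, 0.5, -0.0]
width: 0.042
grip_force: 0.0
```

```bash
python3 -m pendant '[[0,0,0,0],[0,0,0,0],[0,0,0,0],[0,0,0,0],[0,0,0,0],[0,0,0,0],[0,0,0,0]]' 0 25
```

```text
time: 6.07
ee_pos: [0.585, -0.2242, 0.0425]
eef_rot: [0.735, 0.678, 0.0, -0.0]
ft_force: [1.4, 0.6, -0.5]
width: 0.0259
grip_force: 24.8
```

```bash
python3 -m pendant '[[0,0,-0.03,0],[0,0,-0.035,0],[0,0,-0.035,0],[0,0,-0.035,0],[0.0125,-0.0335,0,0],[0.0125,-0.0335,0,0],[0.0125,-0.0335,0,0],[0.0125,-0.0335,0,0]]'; python3 -m pendant '[[0.036,-0.0057,0,-0.02],[0.036,-0.0057,0,-0.02],[0.036,-0.0057,0,-0.02],[0.036,-0.0057,0,0],[0.036,-0.0057,0,0],[0.036,-0.0057,0,0],[0.036,-0.0057,0,0],[0.036,-0.0057,0,0]]'; python3 -m pendant '[[0.036,-0.0057,0,0],[0,0,0,0],[0,0,0,0]]'
```

```text
time: 6.73
ee_pos: [0.4604, -0.1666, 0.1777]
eef_rot: [0.736, 0.677, -0.001, -0.0]
ft_force: [-1.0, 1.1, 2.2]
width: 0.0257
grip_force: 24.8
time: 7.4
ee_pos: [0.4274, 0.1237, 0.179]
eef_rot: [0.715, 0.699, 0.0, 0.0]
ft_force: [0.6, 0.4, -1.0]
width: 0.0256
grip_force: 24.8
time: 7.65
ee_pos: [0.4227, 0.1596, 0.1787]
eef_rot: [0.714, 0.7, -0.001, 0.001]
ft_force: [0.8, -1.3, -1.1]
width: 0.0261
grip_force: 24.8
```

```bash
python3 -m pendant '[[0,0,0.035,0],[0,0,0.035,0],[0,0,0.035,0],[0,0,0.025,0],[0,0,0.01,0],[0,0,0.005,0],[0,0,0,0]]';  python3 -m pendant '[[0,0,0.001,0],[0,0,0,0]]'
```

```text
time: 8.23
ee_pos: [0.4237, 0.1573, 0.0341]
eef_rot: [0.715, 0.699, -0.001, 0.001]
ft_force: [0.8, 0.1, -0.4]
width: 0.0258
grip_force: 24.8
time: 8.4
ee_pos: [0.4244, 0.1585, 0.0343]
eef_rot: [0.715, 0.699, 0.001, 0.001]
ft_force: [-0.3, -0.3, -1.0]
width: 0.0256
grip_force: 24.8
```

```bash
python3 -m pendant '[[0,0,0.001,0],[0,0,0,0]]'; python3 -m pendant '[[0,0,0.001,0],[0,0,0,0]]'
```

```text
time: 8.57
ee_pos: [0.4239, 0.1585, 0.0327]
eef_rot: [0.715, 0.699, 0.001, 0.001]
ft_force: [0.2, 0.3, -1.9]
width: 0.0257
grip_force: 24.8
time: 8.73
ee_pos: [0.424, 0.1586, 0.0322]
eef_rot: [0.715, 0.699, 0.0, 0.0]
ft_force: [-5.7, -2.2, 19.6]
width: 0.0263
grip_force: 24.9
```

```bash
python3 -m pendant '[[0,0,0,0],[0,0,0,0],[0,0,0,0],[0,0,0,0],[0,0,0,0],[0,0,0,0]]' 1; python3 -m pendant '[[0,0,-0.03,0],[0,0,-0.035,0],[0,0,-0.035,0],[0,0,-0.02,0],[-0.04,0,0,0],[-0.04,0,0,0],[-0.04,0,0,0],[-0.04,0,0,0]]';python3 -m pendant '[[0,0,0,-0.124],[0,0,0,-0.124],[0,0,0,-0.124],[0,0,0,-0.124],[0,0,0,-0.124],[0,0,0,-0.124],[0,0,0,-0.124],[0,0,0,-0.124]]';python3 -m pendant '[[0,0,0,-0.124],[0,0,0,-0.124],[0,0,0,-0.124],[0,0,0,-0.124],[0,0,0,-0.083],[0,0,0,0]]'
python3 - <<'E'
from h import *
print(r.read_state()["joint_positions"].round(2))
d=cap("top","t2"); s=cap("side","s2")
i=np.hstack([cv2.resize(d["img"][140:240,150:290],(420,300)),cv2.resize(s["img"][120:220,170:296],(378,300))])
cv2.imwrite("pics/t2c.png",cv2.cvtColor(i,cv2.COLOR_RGB2BGR))
E
```

```text
time: 9.23
ee_pos: [0.4235, 0.1581, 0.0309]
eef_rot: [0.715, 0.699, -0.0, 0.001]
ft_force: [-1.7, 0.3, -0.1]
width: 0.0578
grip_force: 0.0
time: 9.9
ee_pos: [0.4194, -0.0033, 0.1512]
eef_rot: [0.715, 0.699, 0.0, 0.001]
ft_force: [0.9, 0.4, 0.3]
width: 0.0869
grip_force: 0.0
time: 10.57
ee_pos: [0.4197, -0.0018, 0.1511]
eef_rot: [0.293, 0.956, -0.001, 0.001]
ft_force: [0.0, 0.3, -0.1]
width: 0.0873
grip_force: 0.0
time: 11.07
ee_pos: [0.4197, -0.0016, 0.1511]
eef_rot: [0.009, 1.0, -0.0, 0.0]
ft_force: [0.0, 0.5, -0.1]
width: 0.0871
grip_force: 0.0
[-1.46 -0.44  1.18  2.12  0.43  1.23  1.08]
```

View pics/t2c.png

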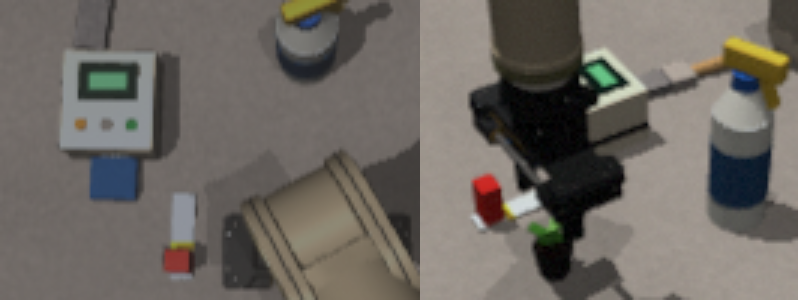

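The crop shows the blade flat on the table, clear of the rack: its red handle at top-crop (178,260) with the tip pointing up toward the meter's side. The meter's sill is at crop (114,178), and nothing else has been disturbed.

Run:
```python
from h import *
T=cap("top"); g=T["img"].astype(int)
def rect(m,z,n):
    c=max(cv2.findContours(m.astype(np.uint8),cv2.RETR_EXTERNAL,cv2.CHAIN_APPROX_NONE)[0],key=cv2.contourArea)
    b=cv2.boxPoints(cv2.minAreaRect(c)); w=np.array([ray(T,p,z)[:2] for p in b]); e=w-np.roll(w,1,0)
    print(n,"centre",w.mean(0).round(4),"sides",np.linalg.norm(e,axis=1).round(4)[:2],"ang",np.degrees(np.arctan2(e[:,1],e[:,0])).round(2)[:2])
K=4; up=cv2.resize(T["img"],None,fx=K,fy=K,interpolation=cv2.INTER_CUBIC)
Tu=dict(T); A=T["camera_matrix"].copy(); A[:2]*=K; A[0,2]+=(K-1)/2; A[1,2]+=(K-1)/2; T0=T; T=dict(T,camera_matrix=A)
hsv=cv2.cvtColor(up,cv2.COLOR_RGB2HSV); H,Sa,V=[hsv[...,i].astype(int) for i in range(3)]
def roi(m,x0,y0,x1,y1):
    k=np.zeros_like(m);k[y0*K:y1*K,x0*K:x1*K]=1; return m&k
print("bg V",np.median(V[200*K:210*K,150*K:170*K]),"meter top V",np.percentile(V[158*K:188*K,172*K:200*K],[50,80]))
for t in(125,140,150): rect(cv2.morphologyEx(roi(V>t,165,150,207,195).astype(np.uint8),cv2.MORPH_CLOSE,np.ones((9,9))),.082,f"meter{t}")
for s in(100,125,150): rect(roi((H>95)&(H<130)&(Sa>s),170,188,205,215),.02,f"sill{s}")
for s in(110,140,160):
    rect(roi(((H>170)|(H<8))&(Sa>s),195,215,225,240),.06,f"handle{s}")
for t in(130,150): rect(roi(V>t,200,200,220,224),.005,f"blade{t}")
m=colmask(T0,170,8,(195,215,225,240),110)
print(fit([(T0,m)],HANDLE,[.424,.16,-.02],0,fixyaw=-.02))
m=colmask(T0,95,130,(170,188,205,215),110)
SILL=box(-.111,-.06,-.028,.028,0,.02)
print(fit([(T0,m)],SILL,[.614,.239,-.01],0),fit([(T0,m)],SILL,[.614,.239,-.01],0,fixyaw=-.01))
```

```text
bg V 110.0 meter top V [148. 151.]
meter125 centre [0.6135 0.237 ] sides [0.109  0.1182] ang [86.72 -1.57]
meter140 centre [0.6127 0.2362] sides [0.1061 0.1145] ang [86.99 -1.32]
meter150 centre [0.6054 0.2376] sides [0.1036 0.0944] ang [88.99  0.62]
sill100 centre [0.5281 0.2384] sides [0.0558 0.051 ] ang [87.74 -0.78]
sill125 centre [0.5281 0.2386] sides [0.0539 0.0483] ang [86.52 -1.99]
sill150 centre [0.5138 0.2637] sides [0.0027 0.0148] ang [88.97  0.42]
handle110 centre [0.4236 0.1566] sides [0.0308 0.0256] ang [86.56 -2.47]
handle140 centre [0.4236 0.1567] sides [0.0247 0.0282] ang [-8.000e-02 -9.105e+01]
handle160 centre [0.4237 0.1573] sides [0.0244 0.0247] ang [  2.77 -88.19]
blade130 centre [0.4765 0.1556] sides [0.0648 0.0287] ang [ -0.13 -91.03]
blade150 centre [0.4802 0.1551] sides [0.0538 0.0241] ang [ -0.14 -91.03]
(array([0.42472656, 0.15764453]), np.float64(0.3484967320261438))
(array([ 0.61667729,  0.23788935, -0.02807948]), np.float64(0.18841445207524635)) (array([0.61502642, 0.23935144]), np.float64(0.1891111774659102))
```

```bash
python3 -m pendant '[[0,0.0397,0,0.012],[0,0.0397,0,0],[0,0.0397,0,0],[-0.0045,0.0397,0,0],[0,0,0.03,0],[0,0,0.02,0],[0,0,0,0]]'; python3 -c "
from bench import r;print(r.read_state()['joint_positions'].round(2))"
```

```text
time: 11.8
ee_pos: [0.4234, 0.146, 0.1074]
eef_rot: [0.016, 1.0, -0.006, -0.004]
ft_force: [-0.6, -1.0, -0.7]
width: 0.087
grip_force: 0.0
[-1.66  0.14  1.32  2.1  -0.14  1.03  1.27]
```

```bash
python3 -m pendant '[[0,0,0,0],[0,0,0,0],[0,0,0,0]]'; python3 -c "
from bench import r;print(r.read_state()['joint_positions'].round(2))"
```

```text
time: 12.05
ee_pos: [0.4257, 0.1469, 0.1121]
eef_rot: [0.017, 1.0, 0.001, -0.003]
ft_force: [-0.6, -0.4, -0.2]
width: 0.0868
grip_force: 0.0
[-1.67  0.11  1.32  2.09 -0.13  1.03  1.26]
```

```bash
python3 -m pendant '[[0,0.010,0,0],[0,0,0,0],[0,0,0,0]]'; python3 -c "
from bench import r;print(r.read_state()['joint_positions'].round(2))"
```

```text
time: 12.3
ee_pos: [0.4255, 0.158, 0.1114]
eef_rot: [0.015, 1.0, 0.0, -0.003]
ft_force: [0.3, -0.5, 0.4]
width: 0.0872
grip_force: 0.0
[-1.66  0.14  1.3   2.08 -0.16  1.03  1.26]
```

```bash
python3 -m pendant '[[0.0015,-0.001,0.02,0],[0,0,0.02,0],[0,0,0.02,0],[0,0,0.01,0],[0,0,0,0],[0,0,0,0]]'; python3 -c "
from bench import r;print(r.read_state()['joint_positions'].round(2))"
```

```text
time: 12.8
ee_pos: [0.4234, 0.1555, 0.0411]
eef_rot: [0.016, 1.0, -0.001, -0.004]
ft_force: [-0.9, 0.2, 0.1]
width: 0.0867
grip_force: 0.0
[-1.45  0.32  1.12  2.14 -0.38  0.9   1.44]
```

```bash
python3 -m pendant '[[0,0.001,0.008,0],[0,0,0,0]]'; python3 -m pendant '[[0,0,0,0],[0,0,0,0],[0,0,0,0],[0,0,0,0],[0,0,0,0],[0,0,0,0],[0,0,0,0],[0,0,0,0]]' 0 25;python3 -m pendant '[[0,0,0,0],[0,0,0,0],[0,0,0,0],[0,0,0,0],[0,0,0,0],[0,0,0,0]]' 0 25
```

```text
time: 12.97
ee_pos: [0.4233, 0.1575, 0.0327]
eef_rot: [0.015, 1.0, -0.0, -0.003]
ft_force: [-0.1, -0.2, -0.2]
width: 0.087
grip_force: 0.0
time: 13.63
ee_pos: [0.4233, 0.1568, 0.0328]
eef_rot: [0.016, 1.0, -0.001, -0.003]
ft_force: [0.0, -0.1, -0.2]
width: 0.0415
grip_force: 0.0
time: 14.13
ee_pos: [0.4234, 0.1569, 0.0328]
eef_rot: [0.016, 1.0, -0.001, -0.003]
ft_force: [-0.5, 0.1, 0.5]
width: 0.03
grip_force: 24.7
```

```bash
python3 -m pendant '[[0,0,-0.025,0],[0,0,-0.025,0],[-0.009,0.0286,0,0],[-0.009,0.0286,0,0],[-0.0094,0.0287,0,0],[0,0,0,0],[0,0,0,0]]'; python3 -c "
from bench import r;print(r.read_state()['joint_positions'].round(2))"
```

```text
time: 14.72
ee_pos: [0.4539, 0.2428, 0.0821]
eef_rot: [0.015, 1.0, -0.002, -0.003]
ft_force: [0.2, -1.2, -0.6]
width: 0.0301
grip_force: 24.7
[-1.48  0.41  1.08  1.96 -0.42  1.03  1.33]
```

```bash
python3 -m pendant '[[0,-0.001,0.0135,0],[0,0,0.0135,0],[0,0,0,0],[0,0,0,0]]'
python3 - <<'E'
from h import *
d=cap("top","t3"); s=cap("side","s3")
i=np.hstack([cv2.resize(d["img"][155:225,155:225],(420,420),interpolation=cv2.INTER_CUBIC),cv2.resize(s["img"][130:200,180:243],(378,420),interpolation=cv2.INTER_CUBIC)])
cv2.imwrite("pics/t3c.png",cv2.cvtColor(i,cv2.COLOR_RGB2BGR))
E
```

```text
time: 15.05
ee_pos: [0.4528, 0.2395, 0.0544]
eef_rot: [0.017, 1.0, -0.002, -0.004]
ft_force: [0.1, -0.1, -1.0]
width: 0.0301
grip_force: 24.8
```

View pics/t3c.png

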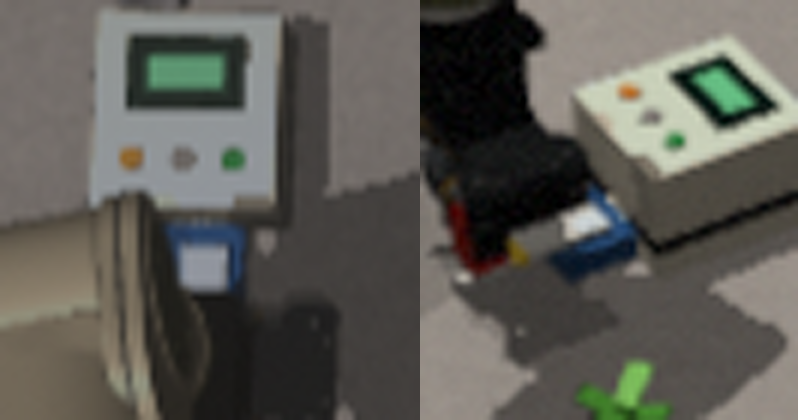

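The picture shows the blade's tip over the blue sill (top crop: blade columns 179–229, sill about 167–246), pointing at the slot and nearly centred. I'll measure the lateral offset.

Run:
```python
from h import *
T=cap("top"); im=T["img"].astype(float)
# meter axes guess
mc=np.array([.6135,.237]);yaw=-.03;ex=np.array([np.cos(yaw),np.sin(yaw)]);ey=np.array([-ex[1],ex[0]])
def prof(xm,z,ys,ch):
    P=np.array([[*(mc+ex*xm+ey*y),z] for y in ys]); u=proj(T,P).astype(np.float32)
    return cv2.remap(im.astype(np.float32),u[:,0].reshape(1,-1),u[:,1].reshape(1,-1),cv2.INTER_CUBIC)[0]
ys=np.arange(-.04,.0401,.0005)
for z,nm in((.02,"sill"),(.027,"blade")):
    for xm in(-.066,-.07,-.078,-.084,-.09,-.096):
        p=prof(xm,z,ys,0)
        if nm=="blade": f=p[:,0]; t=115
        else: f=p[:,2]-p[:,0]; t=25
        k=np.where(np.diff(f>t))[0]
        print(nm,xm,[round((ys[i]+.0005*(t-f[i])/(f[i+1]-f[i]))*1e3,1) for i in k],f.max().round())
for y in (.0,-.005,.005):
    xs=np.arange(-.11,-.06,.0005); u=proj(T,np.array([[*(mc+ex*x+ey*y),.024] for x in xs])).astype(np.float32)
    f=cv2.remap(im.astype(np.float32),u[:,0].reshape(1,-1),u[:,1].reshape(1,-1),cv2.INTER_CUBIC)[0][:,0]
    print("tip x",[xs[i].round(4) for i in np.where(np.diff(f>115))[0]])
print(((np.array(r.read_state()["ee_pos"][:2])-mc)@np.array([ex,ey]).T).round(4),r.read_state()["ee_pos"].round(4))
```

```text
sill -0.066 [np.float64(-29.5), np.float64(18.7)] 65.0
sill -0.07 [np.float64(-29.9), np.float64(16.9)] 63.0
sill -0.078 [np.float64(-28.4), np.float64(-18.1), np.float64(9.7), np.float64(14.1)] 66.0
sill -0.084 [np.float64(-28.9), np.float64(-18.4)] 65.0
sill -0.09 [np.float64(-28.4), np.float64(-18.7)] 64.0
sill -0.096 [np.float64(-25.1), np.float64(-19.3)] 46.0
blade -0.066 [np.float64(37.7)] 116.0
blade -0.07 [np.float64(36.9)] 120.0
blade -0.078 [np.float64(-18.0), np.float64(8.4), np.float64(36.3)] 151.0
blade -0.084 [np.float64(-17.3), np.float64(8.2), np.float64(36.0)] 153.0
blade -0.09 [np.float64(-17.1), np.float64(8.0), np.float64(35.6)] 153.0
blade -0.096 [np.float64(-16.8), np.float64(7.4), np.float64(35.5)] 143.0
tip x [np.float64(-0.0975), np.float64(-0.074)]
tip x [np.float64(-0.0975), np.float64(-0.074)]
tip x [np.float64(-0.098), np.float64(-0.074)]
[-0.16   -0.0013] [0.4536 0.2405 0.0556]
```

```bash
python3 -m pendant '[[0,0.003,0,0],[0,0,0,0],[0,0,0,0]]'
cat > m.py <<'E'
from h import *
T=cap("top"); im=T["img"].astype(np.float32)
mc=np.array([.6135,.237]);yaw=-.03;ex=np.array([np.cos(yaw),np.sin(yaw)]);ey=np.array([-ex[1],ex[0]])
ys=np.arange(-.035,.0251,.0005)
def prof(xm,z):
    u=proj(T,np.array([[*(mc+ex*xm+ey*y),z] for y in ys])).astype(np.float32)
    return cv2.remap(im,u[:,0].reshape(1,-1),u[:,1].reshape(1,-1),cv2.INTER_CUBIC)[0]
for xm in(-.066,-.07,-.078,-.084,-.088,-.092):
    b=prof(xm,.0275)[:,0];p=prof(xm,.02);s=p[:,2]-p[:,0]
    x=lambda f,t:[float(round((ys[i]+.0005*(t-f[i])/(f[i+1]-f[i]))*1e3,1)) for i in np.where(np.diff(f>t))[0]]
    print(xm,"blade",x(b,105),"sill",x(s,30))
e=r.read_state();print(e["ee_pos"].round(4),((e["ee_pos"][:2]-mc)@np.array([ex,ey]).T).round(4),e["ft_force"].round(1))
E
python3 m.py
```

```text
time: 15.45
ee_pos: [0.4537, 0.2442, 0.0557]
eef_rot: [0.016, 1.0, -0.001, -0.003]
ft_force: [-0.3, -0.5, -0.9]
width: 0.0295
grip_force: 24.8
-0.066 blade [] sill [-29.2, 23.4]
-0.07 blade [] sill [-29.3, 22.2]
-0.078 blade [-13.9, 12.9] sill [-27.8, -15.0, 14.4, 18.7]
-0.084 blade [-14.1, 12.7] sill [-27.4, -15.2, 14.1, 16.4]
-0.088 blade [-14.3, 12.5] sill [-27.4, -15.4]
-0.092 blade [-14.4, 12.4] sill [-25.4, -15.4]
[0.4536 0.2441 0.0556] [-0.16    0.0023] [ 0.3 -0.2 -1. ]
```

```bash
python3 -m pendant '[[-0.008,0,0.0005,0],[-0.008,0,0,0],[-0.006,0,0,0],[-0.006,0,0,0],[0,0,0,0]]'; python3 -m pendant '[[-0.006,0,0,0],[-0.006,0,0,0],[-0.006,0,0,0],[0,0,0,0]]'; python3 m.py
```

```text
time: 15.92
ee_pos: [0.4832, 0.2424, 0.0549]
eef_rot: [0.016, 1.0, -0.001, -0.003]
ft_force: [-0.1, 0.2, -1.6]
width: 0.0301
grip_force: 24.8
time: 16.25
ee_pos: [0.5009, 0.2422, 0.0548]
eef_rot: [0.016, 1.0, -0.001, -0.003]
ft_force: [0.6, -0.1, -1.8]
width: 0.0302
grip_force: 24.8
-0.066 blade [] sill []
-0.07 blade [] sill []
-0.078 blade [] sill []
-0.084 blade [] sill []
-0.088 blade [] sill []
-0.092 blade [] sill []
[0.5003 0.2421 0.0547] [-0.1133  0.0017] [-0.2 -1.5 -1.4]
```

```bash
python3 -m pendant '[[-0.008,0,0,0],[-0.008,0,0,0],[-0.008,0,0,0],[-0.008,0,0,0],[0,0,0,0]]'; python3 -m pendant '[[0,0,0.001,0],[0,0,0.001,0],[0,0,0,0]]'
python3 - <<'E'
from h import *
e=r.read_state();print(e["joint_positions"].round(2))
d=cap("top","t4"); s=cap("side","s4")
i=np.hstack([cv2.resize(d["img"][155:225,155:225],(420,420),interpolation=cv2.INTER_CUBIC),cv2.resize(s["img"][130:200,180:243],(378,420),interpolation=cv2.INTER_CUBIC)])
cv2.imwrite("pics/t4c.png",cv2.cvtColor(i,cv2.COLOR_RGB2BGR))
E
```

```text
time: 16.72
ee_pos: [0.5334, 0.2409, 0.0546]
eef_rot: [0.016, 1.0, -0.001, -0.003]
ft_force: [-0.4, 0.4, -1.5]
width: 0.0296
grip_force: 24.8
time: 16.97
ee_pos: [0.532, 0.241, 0.053]
eef_rot: [0.016, 1.0, -0.001, -0.003]
ft_force: [0.5, -1.8, 3.7]
width: 0.0298
grip_force: 24.8
[-1.23  0.6   0.95  1.8  -0.55  1.05  1.46]
```

View pics/t4c.png

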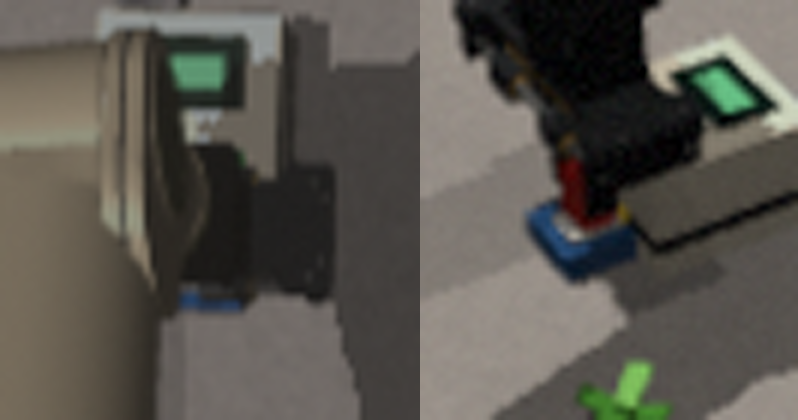

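The blade is in, with the handle just in front of the face and a sliver of yellow at side crop (625,215). It now rests on the sill, so I release it and retreat.

```bash
python3 -m pendant '[[0,0,0,0],[0,0,0,0],[0,0,0,0],[0,0,0,0],[0,0,0,0],[0,0,0,0]]' 0.8; python3 -m pendant '[[0,0,-0.01,0],[0,0,-0.02,0],[0,0,-0.03,0],[0,0,-0.03,0],[0,0,-0.03,0],[0.03,0,-0.01,0],[0.03,0,0,0],[0.03,0,0,0]]'; python3 -m pendant '[[0,0.04,0,0],[0,0.04,0,0],[0,0.04,0,0],[0,0.04,0,0],[0,0.04,0,0],[0,0,0,0],[0,0,0,0]]'
python3 - <<'E'
from h import *
d=cap("top","t5"); s=cap("side","s5")
i=np.hstack([cv2.resize(d["img"][155:225,155:225],(420,420),interpolation=cv2.INTER_CUBIC),cv2.resize(s["img"][130:200,180:243],(378,420),interpolation=cv2.INTER_CUBIC)])
cv2.imwrite("pics/t5c.png",cv2.cvtColor(i,cv2.COLOR_RGB2BGR))
mc=np.array([.6135,.237]);yaw=-.03;ex=np.array([np.cos(yaw),np.sin(yaw)]);ey=np.array([-ex[1],ex[0]])
for ob in([("top",d,(165,185,215,225))],[("side",s,(190,140,235,185))]):
    c,cam,roi=ob[0]; m=colmask(cam,170,8,roi,110); x,f=fit([(cam,m)],HANDLE,[.532,.24,-.03],.02,fixyaw=-.03)
    print(c,m.sum(),x.round(4),round(f,2),((x-mc)@np.array([ex,ey]).T).round(4))
E
```

```text
time: 17.57
ee_pos: [0.5314, 0.2415, 0.0523]
eef_rot: [0.016, 1.0, -0.001, -0.004]
ft_force: [0.1, -0.2, 0.7]
width: 0.0622
grip_force: 0.0
time: 18.23
ee_pos: [0.4439, 0.2438, 0.1838]
eef_rot: [0.017, 1.0, -0.001, -0.003]
ft_force: [-0.9, 0.6, 2.8]
width: 0.0694
grip_force: 0.0
time: 18.82
ee_pos: [0.4498, 0.4464, 0.1827]
eef_rot: [0.014, 1.0, -0.002, -0.003]
ft_force: [0.4, -0.4, -0.3]
width: 0.0696
grip_force: 0.0
top 78 [0.534 0.238] 0.27 [-0.0795 -0.0014]
side 125 [0.5338 0.2413] 0.18 [-0.0797  0.0019]
```

View pics/t5c.png

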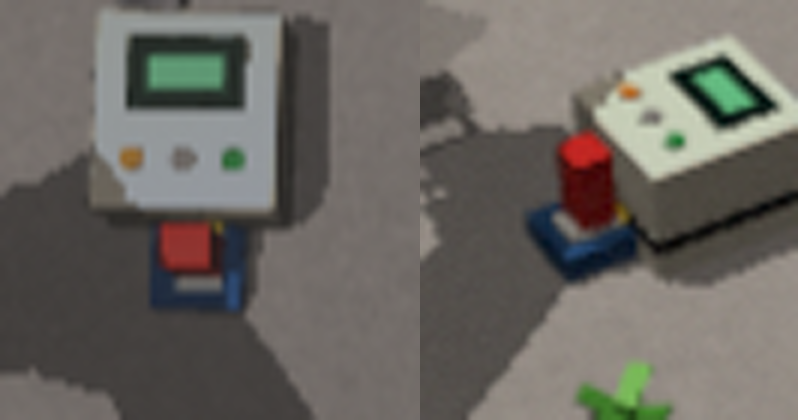

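The blade lies straight in the slot: its red handle is at top crop (187,247) on the sill, with the face on the yellow band at side crop (623,213). Both cameras put the tip about 64–66 mm deep, and the gripper is clear.

```bash
python3 -c "
from bench import r;print(r.close_job())"
```

```text
the job is handed in; nothing more can be done
None
```

The red check blade lies flat in the meter's slot, about 64–66 mm deep by the cameras with the front face on the yellow band; it is released, the other things were not touched, and the job is handed in (no verdict was returned).

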